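# Put the label printer back into service

### The arm

A 6-joint arm with a two-finger parallel gripper is mounted at the origin on the work surface. World frame = base frame: x ahead of the robot, y to its left, z up, the work surface at z = 0. Lengths are in m, angles in rad, forces in N, time in s.
With the tool pointing down it reaches from about 0.3 to 0.95 m from the base axis. Payload 3.1 kg.
Tool frame: the origin (TCP) lies on the centre line of the jaws, within the pads' length; the fingertips stand 25 mm ahead of it and the grasp point (between the pads) lies 6 mm ahead of it; z points along the fingers, y is the line along which they close (so a half turn about z gives the same grasp; the last joint's range is limited). The gripper opens to 85 mm and grips with 20 to 120 N. Pads are 22 mm wide; open, the fingers measure 114 mm over their backs; the gripper's body (76 mm by 85 mm) begins 54 mm behind the grasp point. The pads swing forward as they close: fully open they stand 13 mm farther back than shut.
Start: joints at [-1.363, 0.308, 1.634, -0, 1.2, -0.07], TCP at [0.171, -0.601, 0.256] pointing down, gripper open.
Joint ranges: [-3.06, 3.06], [-0.79, 1.96], [0.05, 2.63], [-1.19, 4.34], [0.05, 2.64], [-2.94, 2.94]. Speed limits (rad/s): [2.79, 2.79, 3.14, 3.14, 3.14, 3.14].

### API

Orientations are given as a unit quaternion [w, x, y, z].
In Python, from station import arm, camera, ticket gives the robot as it stands.
- The arm moves only by the tool apply_moves, never from a script. Its argument "steps" is a list of rows, each a list of 7 numbers: the turn, a rotation vector about the tool's x, y, z in rad, then the shift along the tool's x, y, z in cm, then the finger opening in cm, from 0 to 8.54. A call has 1 to 10 rows; each row shifts and turns the commanded pose from where the row before left it, along the tool's axes as they then stand; what a row does not reach is not made up. A row lasts 1/12 s, in which the tool goes at most 41.7 mm and 7.16 degrees, less where a joint would pass 70% of its speed; a pose out of reach is approached as far as the arm can. A call is refused whole if a number of a shift passes 4.17 or a number of a turn 0.125, either way. A call with a gripper value outside its range is refused whole. The fingers move at their own pace and stop on an object; the grip force is fixed at half the most. Time passes only in rows, so rows that do not move let the fingers close. It gives the time, the measured TCP pose, the force, the opening and the grip force at its end, in the units of the state.
- arm.get_state(): the state, without advancing time (a new reading comes with each control period).
- camera(name): name is "side" or "top" or "wrist"; returns a dict with "frame" (420x560x3 uint8, red, green, blue), "depth" (420x560 float32, m along the optical axis (not along the pixel's ray), 0 where there is no reading), "fovy" (degrees; the focal length in pixels is half the picture's height over the tangent of half this angle, whatever the lens; pixels are square), "cx", "cy" (the principal point, pixels), "D" ([k1, k2, p1, p2, k3] as OpenCV has them; the pictures are not rectified), "rvec" (rotation vector, rad) and "tvec" (3), from world to camera coordinates, as OpenCV has them; the wrist camera has in their place "hand_eye" (4x4, takes a point from camera to tool coordinates, whose origin is the TCP and whose axes are the flange's). Camera axes: x right, y down, z forward; pixel columns grow to the right and rows downward; lengths in m; the calibration is good to about 2 mm. A picture is of the moment at which its call begins: read the wrist's pose just before it.
- ticket.finish_job(): hands the job in; it is judged then, once.
The state is a dict: "clock": time; "q": joint angles; "qd": joint speeds; "joint_efforts": joint torques, N m; "ee_pos": TCP position; "tool_rot": TCP orientation; "force": force on the tool from outside, world axes, zero at the start; "moment": the same for the moment, N m; "gripper_width": opening from 0.0 (shut) to 1.0 (fully open); "grasp_force": force on a finger pad.
Only numpy, scipy, OpenCV 4.12 (cv2) and the standard library are available. Lean on these libraries where they do the work, as an engineer would, in place of code of your own. Each camera call takes 0.05 s, during which the arm holds its last target. There are 200 camera calls.

### The job

The label printer on the sweet shop's packing counter stands with its cover up and its power off. With fingertip pushes alone, first push the cover down until it is fully shut, then switch the power on by pressing the raised half of the switch box's wide rocker all the way down, and then press the printer's long key right down and let it go. Keep that order, do not work the narrow rocker or the two small round keys, pick nothing up, and leave the switch box and everything else on the counter where it stands.

Things in the scene. Friction and masses are not known exactly. Their poses are not given: they have to be found in the camera images.
- printer: Light grey label printer, fixed, 170 (x) x 200 (y) x 120 mm high without its cover. Origin: centre of its underside; +x to its back (away from the robot at yaw 0), +y to its left. The left part is the paper-roll bay under the hinged cover; the right part (y -100 to -34 mm) is a level key panel 120 mm up, with the long key and, farther back, two small round keys.
- cover (a joint): Angle of the printer's flat grey cover, 165 mm from hinge to free (front) edge, 126 mm wide, 8 mm thick, 0.12 kg. 0 = shut, level, upper face 130 mm above the counter; grows as the free edge lifts; stop at 1.25 rad. Starts at 0.6 to 1.0. The stiff hinge keeps it where it is left; 1 to 3 N straight down, half way along it, closes it.
- cover_hinge (a point): Middle of the cover's hinge axis, which runs along the printer's y at the back: 80 mm behind and 35 mm to the left of the printer's origin, 120 mm up. The cover's upper face lies 10 mm off this axis, on the outer side. Axes as the printer's.
- cover_edge (a point): Middle of the free edge of the cover's upper face (moves with the cover). Its x runs from the free edge to the hinge, z out of the upper face.
- long_key_top (a point): Centre of the top face of the long black key, 54 mm (printer's x) x 22 mm, at -45, -67 mm from the printer's origin and 130 mm up: 10 mm proud of the panel when free. Pressed straight down.
- long_key (a joint): How far the long key is down: 0 free, 0.005 m fully down; a spring returns it. Starting takes 1.5 N, fully down 5 N.
- round_key_a (a joint): How far the nearer small round key is down (0 to 0.003 m). 16 mm across, 6 mm proud, 70 mm behind the long key's centre. Not to be pressed.
- round_key_b (a joint): How far the farther small round key is down (0 to 0.003 m). Same size, 105 mm behind the long key's centre. Not to be pressed.
- switch_box: Loose grey box, 130 x 130 x 45 mm high, about 0.9 kg, to the left or right of the printer. Origin: centre of its underside; z up. On top two white rockers side by side, 48 mm long along the box's x, pivoting about its y, 53 mm above the counter: the wide one (38 mm) centred at y = +28 mm, the narrow one (14 mm) at y = -40 mm.
- wide_rocker (a joint): Tilt of the wide rocker: 0 = off, its +x half (the far half at yaw 0) raised about 5 mm and the other half as much down; 0.4 rad = on, the +x half fully down. It stays where it is left. 1.5 to 4 N on the outer part of the raised half tips it.
- wide_rocker_far (a point): Point on the wide rocker's upper face, in mid-width, 20 mm from the pivot in the +x (off: raised) half; moves with the rocker. About 61 mm above the counter when off, 53 mm when on.
- narrow_rocker (a joint): Tilt of the narrow rocker (0 to 0.4 rad), like the wide one. It starts at 0 and is to stay so.
- sweet_jar: Bystander: clear jar of sweets with steel lid, 62 mm across, 100 mm high, origin under its centre.
- choc_bar: Bystander: wrapped chocolate bar lying flat, 110 x 45 x 14 mm, origin under its centre.
- bonbon_tin: Bystander: round brass tin, 63 mm across, 48 mm high, behind the switch box (box's +x side).
- date_stamp: Bystander: stamp with dark wooden grip, 50 x 35 x 74 mm high, in front of the switch box (box's -x side).
- truffle_box: Bystander: white carton 90 x 70 x 35 mm at the back of the counter.
Things that resemble listed ones, but are neither listed nor needed, are in the scene too. What is shaped like the switch_box but orange is not meant.

How it is judged:
On the way, in this order (a step that is already met when the one before it is completed fails the run):
1. the cover is pushed fully shut (value of joint cover below 0.035 rad), for 0.2 s.
2. the wide rocker is tipped to on (value of joint wide_rocker above 0.32 rad and value of joint cover below 0.035 rad), for 0.1 s.
3. the long key is pressed right down (all of step 2 and value of joint long_key above 0.004 m), for 0.1 s.
At the end, for the whole second after the job is handed in: Cover shut (under 0.035 rad), wide rocker on (over 0.32 rad), long key then pressed (over 4 mm) and up again (under 1 mm), narrow rocker (under 0.1 rad) and round keys (under 1 mm) not worked, switch box at rest within 15 mm of its start, bystanders within 20 mm of theirs (all of step 2 and value of joint each of long_key, round_key_a, round_key_b below 0.001 m and value of joint narrow_rocker below 0.1 rad and distance of switch_box from where it was at the start of the episode below 0.015 m and linear speed of switch_box below 0.01 m/s and distance of each of sweet_jar, choc_bar, bonbon_tin, date_stamp, truffle_box from where it was at the start of the episode below 0.02 m); the robot touches nothing.
It fails at once if the wide rocker is tipped (past half way) while the cover is not shut (value of joint wide_rocker above 0.2 rad and value of joint cover above 0.1 rad).
It fails at once if the long key is pressed (over half way) while the cover is not shut or the power is off (value of joint long_key above 0.0025 m and (value of joint cover above 0.1 rad or value of joint wide_rocker below 0.2 rad)).
It fails at once if the cover is lifted farther open (past 1.15 rad) (value of joint cover above 1.15 rad).
It fails at once if the narrow rocker (past 0.15 rad) or a small round key (over 1.5 mm) is worked (value of joint narrow_rocker above 0.15 rad or value of joint any of round_key_a, round_key_b above 0.0015 m).
It fails at once if the switch box (over 15 mm) or a bystander (over 20 mm) is lifted, carried or shoved (distance of switch_box from where it was at the start of the episode above 0.015 m or distance of any of sweet_jar, choc_bar, bonbon_tin, date_stamp, truffle_box from where it was at the start of the episode above 0.02 m).
It also fails if it takes over 61 s, if anything falls off the work surface, if the arm or the gripper's body presses on something with over 40 N, if the wrist force passes 120 N, or if a joint passes its speed limit or range.

## Working session

There is one attempt and no reset: what is moved stays moved. The work goes in short steps, Python scripts to look and compute and a tool call to move; the robot and the scene stay as the last step left them, time stands still between calls to the robot, and variables do not carry over. Pictures are saved under pics/ and viewed, at most 10 in all, crops included, and the job is handed in when it is done.

Besides the shell and the picture viewer there is one more tool, called after "Call:" as name(argument=value, ...), one argument or row to a line, values as JSON. apply_moves: Moves the arm, as the interface text tells. Its arguments: {"type":"object","properties":{"steps":{"type":"array"}},"required":["steps"]}

```bash
mkdir -p pics; cat > h.py <<'E'
import numpy as np, cv2, pickle
from scipy.spatial.transform import Rotation as R
from station import arm, camera, ticket
def K(c):
    f=c["frame"].shape[0]/2/np.tan(np.radians(c["fovy"])/2)
    return np.array([[f,0,c["cx"]],[0,f,c["cy"]],[0,0,1]])
def snap(n):
    s=arm.get_state(); c=camera(n); c["s"]=s; pickle.dump(c,open(f"{n}.pkl","wb")); return c
def load(n): return pickle.load(open(f"{n}.pkl","rb"))
def toworld(c,pc):
    pc=np.asarray(pc,float)
    if "rvec" in c:
        M=R.from_rotvec(np.ravel(c["rvec"])).as_matrix(); return (pc-np.ravel(c["tvec"]))@M
    p=pc@c["hand_eye"][:3,:3].T+c["hand_eye"][:3,3]
    q=c["s"]["tool_rot"]; return R.from_quat([q[1],q[2],q[3],q[0]]).apply(p)+c["s"]["ee_pos"]
def cloud(c):
    d=c["depth"]; h,w=d.shape
    u,v=np.meshgrid(np.arange(w),np.arange(h))
    n=cv2.undistortPoints(np.stack([u,v],-1).reshape(-1,1,2).astype(np.float64),K(c),np.array(c["D"],float)).reshape(h,w,2)
    pc=np.dstack([n[...,0]*d,n[...,1]*d,d]); P=toworld(c,pc.reshape(-1,3)).reshape(h,w,3); P[d<=0]=np.nan; return P
def save(c,n,crop=None,s=1):
    f=c["frame"][:,:,::-1]
    if crop: x0,y0,x1,y1=crop; f=f[y0:y1,x0:x1]
    cv2.imwrite(f"pics/{n}.png",cv2.resize(f,None,fx=s,fy=s,interpolation=cv2.INTER_CUBIC))
E
python3 - <<'E'
from h import *
for n in("top","side"): c=snap(n); save(c,n+"1",None,1.4)
print(arm.get_state())
E
```

```text
{'clock': 0.1, 'q': array([-1.36268220e+00,  3.08942265e-01,  1.63504672e+00, -1.25324158e-05,
        1.19969232e+00, -6.97521976e-02]), 'qd': array([ 4.57477587e-04, -1.43109837e-03, -2.53834991e-03,  4.54612660e-05,
       -5.71243411e-04,  7.68497909e-04]), 'joint_efforts': array([-1.23960381e-04, -4.16407192e+01, -2.77644700e+01, -1.84576506e-04,
        4.07194340e-03, -8.57195381e-08]), 'ee_pos': array([ 0.17123735, -0.60037174,  0.25515267]), 'tool_rot': array([-1.04142304e-03,  9.90363447e-01,  1.38488814e-01, -7.80130788e-05]), 'force': array([ 0.34167703, -0.00244874,  0.95167902]), 'moment': array([0.01657289, 0.03310777, 0.00356555]), 'grasp_force': 0.0, 'gripper_width': 0.9995236946006602}
```

View pics/top1.png

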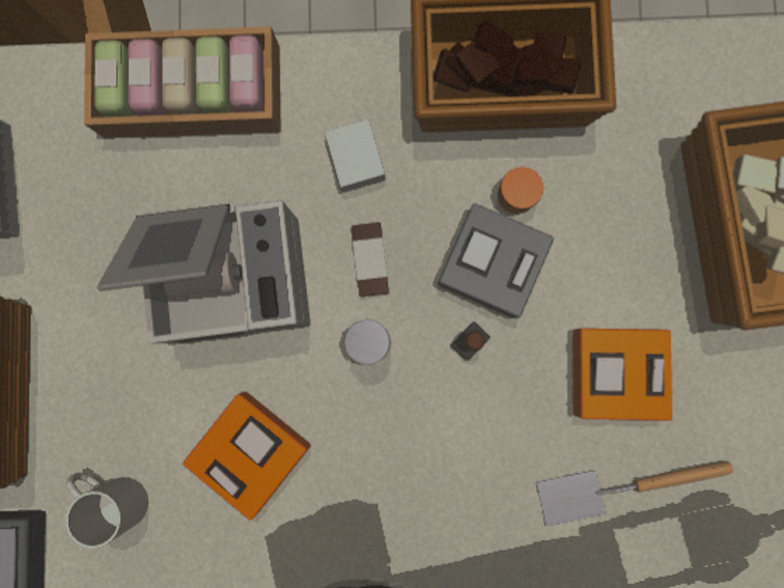

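View pics/side1.png

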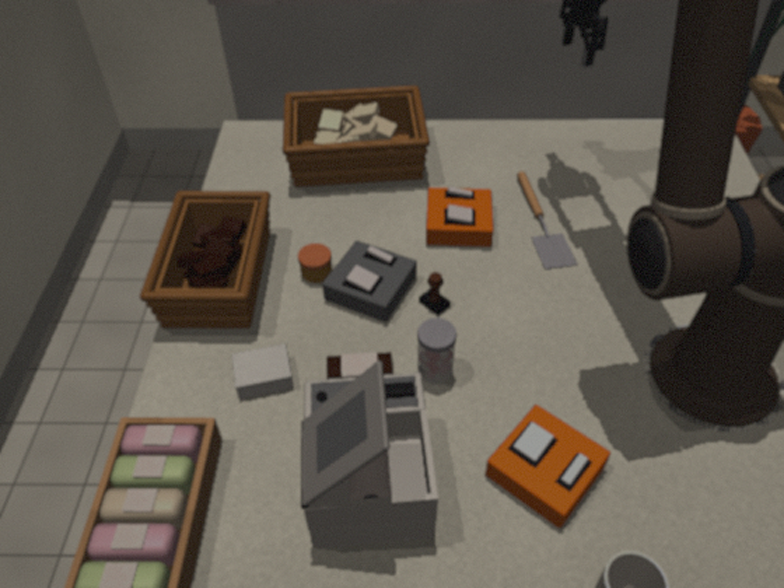

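The top view (1.4x) shows the printer at about (225,270), with its hinge at the back and the long key at (268,297). The grey box is at (495,260), wide rocker (480,252), narrow rocker (523,269). The jar (367,342), bar (370,258), stamp (470,340) and tin (521,190) are nearby.

```bash
cat > m.py <<'E'
from h import *
np.set_printoptions(precision=4,suppress=True)
c=load("top");P=cloud(c)
def at(u,v,k=1):
    u,v=int(round(u/1.4)),int(round(v/1.4)); return np.nanmedian(P[v-k:v+k+1,u-k:u+k+1].reshape(-1,3),0)
for n,p in dict(longkey=(268,297),ra=(262,245),rb=(259,220),panel=(280,260),wide=(480,252),wfar=(486,238),wnear=(474,266),narrow=(523,269),jar=(367,342),bar=(370,258),stamp=(474,340),tin=(521,190),truf=(355,155),coverM=(165,245),cEdgeL=(112,280),cEdgeR=(198,276),cHr=(222,212),cHl=(155,218),counter=(400,400)).items(): print(n,at(*p))
# box top fit
def rect(mask,n):
    r=cv2.minAreaRect(P[mask][:,:2].astype(np.float32)); print(n,mask.sum(),r)
V,U=np.mgrid[:420,:560]
b=(P[...,2]>.035)&(P[...,2]<.075)&(U>305)&(U<400)&(V>140)&(V<230)
b2=b&(np.hypot(P[...,0]-at(521,190)[0],P[...,1]-at(521,190)[1])>.04)&(np.hypot(P[...,0]-at(474,340)[0],P[...,1]-at(474,340)[1])>.03)
rect(b2,"box")
white=b2&(c["frame"].min(-1)>140); 
n,l,s,ce=cv2.connectedComponentsWithStats(white.astype(np.uint8))
for i in range(1,n):
    if s[i,4]>30: rect(l==i,f"rocker {ce[i]} z{np.nanmean(P[l==i][:,2]):.4f}")
# panel
p=(abs(P[...,2]-.12)<.004)&(U>165)&(U<225)&(V>140)&(V<240); rect(p,"panel")
# key dark
k=(abs(P[...,2]-.13)<.006)&(U>180)&(U<203)&(V>190)&(V<232)&(c["frame"].max(-1)<60); rect(k,"key")
# cover plane
cv=(P[...,2]>.14)&(U<165)&(U>70)&(V>140)&(V<210)
X=P[cv];m=X.mean(0);n=np.linalg.svd(X-m,full_matrices=False)[2][2];n*=np.sign(n[2]);d=abs((X-m)@n);X=X[d<.006];m=X.mean(0);n=np.linalg.svd(X-m,full_matrices=False)[2][2];n*=np.sign(n[2])
print("cover",m,n,"angle",np.arccos(n[2]),"horiz dir",np.degrees(np.arctan2(n[1],n[0])),X[:,2].max(),X.min(0),X.max(0))
E
python3 m.py
```

```text
longkey [0.5182 0.1214 0.1301]
ra [0.5883 0.1291 0.1254]
rb [0.6223 0.1321 0.1257]
panel [0.5675 0.1058 0.1214]
wide [ 0.5796 -0.1703  0.0567]
wfar [ 0.599  -0.1785  0.061 ]
wnear [ 0.56   -0.1621  0.0521]
narrow [ 0.5533 -0.2314  0.0569]
jar [ 0.4555 -0.0065  0.1006]
bar [ 0.5829 -0.0083  0.0139]
stamp [ 0.4532 -0.1554  0.0734]
tin [ 0.6702 -0.2347  0.0474]
truf [0.7355 0.0077 0.0354]
coverM [0.5802 0.2306 0.1951]
cEdgeL [0.5333 0.2727 0.2436]
cEdgeR [0.5342 0.1728 0.2484]
cHr [0.632  0.1766 0.1424]
cHl [0.6266 0.2677 0.1374]
counter [ 0.366  -0.0482  0.0007]
box 4007 ((0.5695834755897522, -0.19388607144355774), (0.12997518479824066, 0.13021034002304077), 64.32545471191406)
rocker [342.386  178.7358] z0.0574 386 ((0.5821877121925354, -0.16899654269218445), (0.03489325940608978, 0.04315537214279175), 64.70217895507812)
rocker [373.5854 191.9675] z0.0576 123 ((0.5528530478477478, -0.2304556518793106), (0.011381817050278187, 0.04329032450914383), 64.85453796386719)
panel 2691 ((0.5621169805526733, 0.13662837445735931), (0.17008677124977112, 0.0859537199139595), 5.485777854919434)
key 328 ((0.5189347267150879, 0.12218478322029114), (0.053412843495607376, 0.02142368257045746), 6.141700744628906)
cover [0.5729 0.2281 0.2036] [0.7417 0.0717 0.6669] angle 0.8407580755697379 horiz dir 5.520126262830279 0.2518959125869763 [0.522  0.1639 0.14  ] [0.6337 0.2976 0.2519]
```

Call:
apply_moves(
  steps=[
    [0, 0, 0.09, 0, 0, -3, 0],
    [0, 0, 0.09, 0, 0, -3, 0],
    [0, 0, 0, 2, -3.4, 0, 0],
    [0, 0, 0, 2, -3.4, 0, 0],
    [0, 0, 0, 2, -3.4, 0, 0],
    [0, 0, 0, 2, -3.4, 0, 0],
    [0, 0, 0, 2, -3.4, 0, 0],
    [0, 0, 0, 2, -3.4, 0, 0],
    [0, 0, 0, 2, -3.4, 0, 0],
    [0, 0, 0, 2, -3.4, 0, 0],
  ],
)

```text
clock: 0.93
ee_pos: [0.3041, -0.3127, 0.3158]
tool_rot: [-0.0, 0.999, 0.049, -0.0]
force: [1.5, -1.0, 0.1]
gripper_width: 0.004
grasp_force: 0.0
```

Call:
apply_moves(
  steps=[
    [0, 0, 0, 2, -3.4, 0, 0],
    [0, 0, 0, 2, -3.4, 0, 0],
    [0, 0, 0, 2, -3.4, 0, 0],
    [0, 0, 0, 2, -3.4, 0, 0],
    [0, 0, 0, 2, -3.4, 0, 0],
    [0, 0, 0, 2, -3.4, 0, 0],
    [0, 0, 0, 2, -3.4, 0, 0],
    [0, 0, 0, 2, -3.4, 0, 0],
    [0, 0, 0, 2, -3.4, 0, 0],
    [0, 0, 0, 0, 0, 0, 0],
  ],
)

```text
clock: 1.77
ee_pos: [0.455, 0.0132, 0.3162]
tool_rot: [-0.002, 0.999, 0.052, 0.001]
force: [0.9, -0.9, 0.9]
gripper_width: -0.002
grasp_force: 0.0
```

```bash
cat > d.py <<'E'
import sys
from h import *
np.set_printoptions(precision=4,suppress=True)
s=arm.get_state();q=s["tool_rot"];r=R.from_quat([q[1],q[2],q[3],q[0]])
print(s["clock"],s["ee_pos"],s["force"],s["gripper_width"],"\n",r.as_matrix())
t=np.array([float(a) for a in sys.argv[1:4]])
print("shift cm",100*r.inv().apply(t-s["ee_pos"]))
E
python3 d.py .548 .227 .30
```

```text
1.7667 [0.455  0.0132 0.3162] [ 0.9002 -0.8874  0.9087] -0.001630573626087031 
 [[ 0.9945  0.1044  0.0015]
 [ 0.1044 -0.9945  0.0039]
 [ 0.0019 -0.0037 -1.    ]]
shift cm [ 11.481  -20.287    1.7122]
```

Call:
apply_moves(
  steps=[
    [0, 0, 0, 1.9, -3.4, 0, 0],
    [0, 0, 0, 1.9, -3.4, 0, 0],
    [0, 0, 0, 1.9, -3.4, 0, 0],
    [0, 0, 0, 1.9, -3.4, 0, 0],
    [0, 0, 0, 1.9, -3.4, 0, 0],
    [0, 0, 0, 1.9, -3.3, 0, 0],
    [0, 0, 0, 0, 0, 1, 0],
    [0, 0, 0, 0, 0, 1, 0],
    [0, 0, 0, 0, 0, 0, 0],
  ],
)

```text
clock: 2.52
ee_pos: [0.5448, 0.2193, 0.2925]
tool_rot: [0.001, 0.999, 0.049, -0.003]
force: [-0.8, -0.1, -0.1]
gripper_width: -0.001
grasp_force: 0.0
```

```bash
python3 d.py .548 .227 .30; python3 -c "
from h import *
c=snap('side');save(c,'side2',(150,60,450,420),1.6)"
```

```text
2.5167 [0.5448 0.2193 0.2925] [-0.8369 -0.1493 -0.0833] -0.0006330366031652963 
 [[ 0.9952  0.0981 -0.0067]
 [ 0.098  -0.9952 -0.0029]
 [-0.007   0.0022 -1.    ]]
shift cm [ 0.3903 -0.7309 -0.7539]
```

View pics/side2.png

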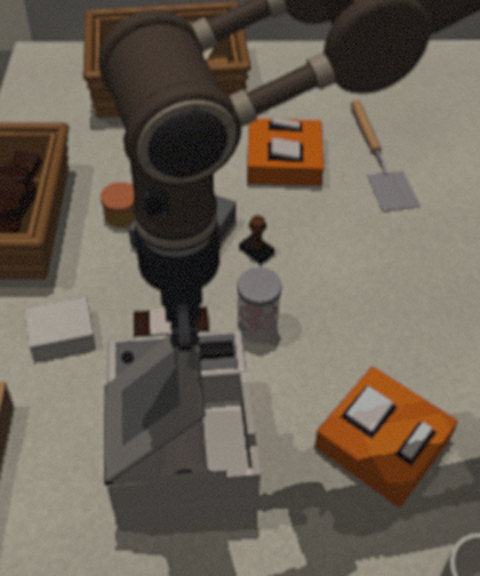

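The shut fingers stand over the cover at about (185,340), clear of everything. I'll push down from here.

Call:
apply_moves(
  steps=[
    [0, 0, 0, 0, 0, 1, 0],
    [0, 0, 0, 0, 0, 1, 0],
    [0, 0, 0, 0, 0, 1, 0],
    [0, 0, 0, 0, 0, 1, 0],
    [0, 0, 0, 0, 0, 1, 0],
    [0, 0, 0, 0, 0, 1, 0],
    [0, 0, 0, 0, 0, 1, 0],
  ],
)

```text
clock: 3.15
ee_pos: [0.5469, 0.2204, 0.2253]
tool_rot: [-0.0, 0.999, 0.049, -0.0]
force: [-0.7, -0.7, 0.9]
gripper_width: 0.002
grasp_force: 0.5
```

Call:
apply_moves(
  steps=[
    [0, 0, 0, 0, 0, 1, 0],
    [0, 0, 0, 0, 0, 1, 0],
    [0, 0, 0, 0, 0, 1, 0],
    [0, 0, 0, 0, 0, 1, 0],
    [0, 0, 0, 0, 0, 1, 0],
    [0, 0, 0, 0, 0, 0, 0],
  ],
)

```text
clock: 3.65
ee_pos: [0.5453, 0.22, 0.1733]
tool_rot: [0.001, 0.999, 0.049, -0.002]
force: [0.4, -0.2, -0.4]
gripper_width: 0.003
grasp_force: 0.0
```

Call:
apply_moves(
  steps=[
    [0, 0, 0, 0, 0, 0.6, 0],
    [0, 0, 0, 0, 0, 0.5, 0],
    [0, 0, 0, 0, 0, 0.5, 0],
    [0, 0, 0, 0, 0, 0, 0],
  ],
)

```text
clock: 3.98
ee_pos: [0.5465, 0.2204, 0.1592]
tool_rot: [0.0, 0.999, 0.049, -0.001]
force: [-0.7, -0.3, -0.0]
gripper_width: -0.005
grasp_force: 0.0
```

Call:
apply_moves(
  steps=[
    [0, 0, 0, 0, 0, 0.2, 0],
    [0, 0, 0, 0, 0, 0.2, 0],
    [0, 0, 0, 0, 0, 0, 0],
  ],
)

```text
clock: 4.23
ee_pos: [0.547, 0.2206, 0.1561]
tool_rot: [-0.0, 0.999, 0.049, 0.0]
force: [-0.3, 0.9, -0.6]
gripper_width: 0.003
grasp_force: 0.0
```

Call:
apply_moves(
  steps=[
    [0, 0, 0, 0, 0, 0.2, 0],
    [0, 0, 0, 0, 0, 0, 0],
  ],
)

```text
clock: 4.4
ee_pos: [0.5474, 0.2207, 0.1551]
tool_rot: [-0.0, 0.999, 0.049, 0.001]
force: [-0.7, -0.6, 4.1]
gripper_width: 0.0
grasp_force: 2.0
```

Contact is firm at about 4 N. I'll add a little, hold, then rise and look.

Call:
apply_moves(
  steps=[
    [0, 0, 0, 0, 0, 0.2, 0],
    [0, 0, 0, 0, 0, 0.1, 0],
    [0, 0, 0, 0, 0, 0, 0],
    [0, 0, 0, 0, 0, 0, 0],
  ],
)

```text
clock: 4.73
ee_pos: [0.5475, 0.2207, 0.1549]
tool_rot: [-0.0, 0.999, 0.049, 0.0]
force: [-6.6, -2.5, 16.2]
gripper_width: -0.001
grasp_force: 8.2
```

Call:
apply_moves(
  steps=[
    [0, 0, 0, 0, 0, -2, 0],
    [0, 0, 0, 0, 0, -2, 0],
    [0, 0, 0, 0, 0, -2, 0],
    [0, 0, 0, 0, 3.8, 0, 0],
    [0, 0, 0, 0, 3.8, 0, 0],
    [0, 0, 0, 0, 3.8, 0, 0],
    [0, 0, 0, 0, 3.8, 0, 0],
    [0, 0, 0, 0, 3.8, 0, 0],
    [0, 0, 0, 0, 3.8, 0, 0],
    [0, 0, 0, 0, 0, 0, 0],
  ],
)

```text
clock: 5.57
ee_pos: [0.57, -0.0127, 0.2115]
tool_rot: [0.002, 0.999, 0.046, 0.001]
force: [0.1, 0.0, 0.1]
gripper_width: 0.004
grasp_force: 0.0
```

```bash
cat > cov.py <<'E'
from h import *
c=snap("top");P=cloud(c)
for d in (.03,.07,.1,.13,.15):
    p=np.array([.633,.236])-d*np.array([.995,.101]); m=np.hypot(P[...,0]-p[0],P[...,1]-p[1])<.015
    print(d,np.nanmedian(P[m][:,2]),m.sum())
save(c,"top2",(70,110,410,260),2)
E
python3 cov.py; python3 d.py .602 -.1785 .13
```

```text
0.03 0.12990669568883875 195
0.07 0.13046378060137917 197
0.1 0.13074741988512534 205
0.13 0.13057332213414316 179
0.15 0.13011699446105007 98
5.6167 [ 0.5696 -0.0098  0.2113] [ 0.3674  0.6532 -0.5197] -0.001921778545270732 
 [[ 0.9957  0.0923  0.0009]
 [ 0.0923 -0.9957 -0.0008]
 [ 0.0008  0.0008 -1.    ]]
shift cm [ 1.6605 17.0877  8.1469]
```

View pics/top2.png

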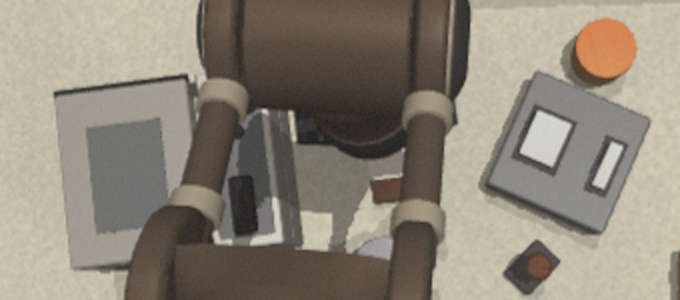

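The cover is shut: its upper face reads 130 mm all along. Next is the wide rocker.

Call:
apply_moves(
  steps=[
    [0, 0, 0, 0.5, 4, 0, 0],
    [0, 0, 0, 0.5, 4, 0, 0],
    [0, 0, 0, 0.4, 4, 0, 0],
    [0, 0, 0, 0.3, 4, 0, 0],
    [0, 0, 0, 0, 1.1, 2, 0],
    [0, 0, 0.107, 0, 0, 2, 0],
    [0, 0, 0.107, 0, 0, 2, 0],
    [0, 0, 0.107, 0, 0, 2, 0],
    [0, 0, 0.107, 0, 0, 1, 0],
    [0, 0, 0.107, 0, 0, 0, 0],
  ],
)

```text
clock: 6.45
ee_pos: [0.6005, -0.1726, 0.1172]
tool_rot: [-0.001, 0.976, -0.219, -0.003]
force: [-1.4, -0.2, 0.3]
gripper_width: 0.0
grasp_force: 0.0
```

Call:
apply_moves(
  steps=[
    [0, 0, 0, 0, 0, 0, 0],
    [0, 0, 0, 0, 0, 0, 0],
  ],
)

```text
clock: 6.62
ee_pos: [0.6032, -0.1738, 0.1211]
tool_rot: [-0.0, 0.977, -0.215, -0.0]
force: [-0.8, 0.2, -0.0]
gripper_width: 0.001
grasp_force: 0.0
```

```bash
python3 d.py .603 -.179 .086
```

```text
6.6167 [ 0.6032 -0.1738  0.1211] [-0.8037  0.2097 -0.0022] 0.0010933338963084807 
 [[ 0.9075 -0.42    0.    ]
 [-0.42   -0.9075  0.0003]
 [-0.0001 -0.0003 -1.    ]]
shift cm [0.203  0.4769 3.5054]
```

Call:
apply_moves(
  steps=[
    [0, 0, 0, 0.2, 0.5, 1, 0],
    [0, 0, 0, 0, 0, 1, 0],
    [0, 0, 0, 0, 0, 0.8, 0],
    [0, 0, 0, 0, 0, 0.4, 0],
    [0, 0, 0, 0, 0, 0, 0],
  ],
)

```text
clock: 7.03
ee_pos: [0.6013, -0.1799, 0.0873]
tool_rot: [-0.0, 0.976, -0.217, -0.002]
force: [-0.7, -0.1, 0.3]
gripper_width: 0.001
grasp_force: 0.0
```

Call:
apply_moves(
  steps=[
    [0, 0, 0, 0, 0, 0.3, 0],
    [0, 0, 0, 0, 0, 0.3, 0],
    [0, 0, 0, 0, 0, 0, 0],
  ],
)

```text
clock: 7.28
ee_pos: [0.603, -0.1805, 0.0833]
tool_rot: [0.0, 0.976, -0.217, 0.001]
force: [0.5, 0.7, -1.2]
gripper_width: -0.002
grasp_force: 0.0
```

Call:
apply_moves(
  steps=[
    [0, 0, 0, 0, 0, 0.2, 0],
    [0, 0, 0, 0, 0, 0.1, 0],
    [0, 0, 0, 0, 0, 0, 0],
  ],
)

```text
clock: 7.53
ee_pos: [0.6033, -0.1806, 0.0808]
tool_rot: [0.0, 0.976, -0.217, 0.001]
force: [1.8, -0.5, 2.2]
gripper_width: -0.002
grasp_force: 0.7
```

Call:
apply_moves(
  steps=[
    [0, 0, 0, 0, 0, 0.1, 0],
    [0, 0, 0, 0, 0, 0, 0],
  ],
)

```text
clock: 7.7
ee_pos: [0.6034, -0.1807, 0.0798]
tool_rot: [0.0, 0.976, -0.217, 0.001]
force: [0.9, -0.4, 3.1]
gripper_width: 0.001
grasp_force: 1.2
```

Call:
apply_moves(
  steps=[
    [0, 0, 0, 0, 0, 0.1, 0],
    [0, 0, 0, 0, 0, 0, 0],
  ],
)

```text
clock: 7.87
ee_pos: [0.6035, -0.1807, 0.0789]
tool_rot: [0.0, 0.976, -0.217, 0.001]
force: [2.2, -2.2, 2.7]
gripper_width: -0.002
grasp_force: 1.6
```

Call:
apply_moves(
  steps=[
    [0, 0, 0, 0, 0, 0.1, 0],
    [0, 0, 0, 0, 0, 0, 0],
  ],
)

```text
clock: 8.03
ee_pos: [0.6036, -0.1807, 0.0787]
tool_rot: [0.0, 0.976, -0.217, 0.001]
force: [1.4, -2.1, 6.1]
gripper_width: -0.003
grasp_force: 3.5
```

Bottomed out. I'll press a hair more, rise and move back for a look.

Call:
apply_moves(
  steps=[
    [0, 0, 0, 0, 0, 0.1, 0],
    [0, 0, 0, 0, 0, 0, 0],
  ],
)

```text
clock: 8.2
ee_pos: [0.6036, -0.1807, 0.0785]
tool_rot: [0.0, 0.976, -0.217, 0.001]
force: [-0.9, 0.2, 10.5]
gripper_width: 0.001
grasp_force: 5.3
```

Call:
apply_moves(
  steps=[
    [0, 0, 0, 0, 0, -2, 0],
    [0, 0, 0, 0, 0, -3, 0],
    [0, 0, 0, 0, 0, -3, 0],
    [0, 0, -0.107, 0, 0, -4, 0],
    [0, 0, -0.107, 0, 0, 0, 0],
    [0, 0, -0.107, 0, 0, 0, 0],
    [0, 0, -0.107, 0, 0, 0, 0],
    [0, 0, -0.107, 0, 0, 0, 0],
    [0, 0, 0, 0, 0, 0, 0],
  ],
)

```text
clock: 8.95
ee_pos: [0.6009, -0.1795, 0.1949]
tool_rot: [-0.001, 0.999, 0.05, -0.002]
force: [-0.8, -0.2, -0.4]
gripper_width: 0.002
grasp_force: 0.0
```

```bash
python3 d.py .5185 .122 .205
```

```text
8.95 [ 0.6009 -0.1795  0.1949] [-0.7993 -0.2224 -0.3818] 0.0022289292625246727 
 [[ 0.995   0.0994 -0.0041]
 [ 0.0994 -0.995   0.0018]
 [-0.0039 -0.0022 -1.    ]]
shift cm [ -5.2013 -30.8172  -0.9237]
```

Call:
apply_moves(
  steps=[
    [0, 0, 0, -0.6, -3.8, -1, 0],
    [0, 0, 0, -0.6, -3.8, 0, 0],
    [0, 0, 0, -0.6, -3.8, 0, 0],
    [0, 0, 0, -0.6, -3.8, 0, 0],
    [0, 0, 0, -0.7, -3.8, 0, 0],
    [0, 0, 0, -0.7, -3.9, 0, 0],
    [0, 0, 0, -0.7, -3.9, 0, 0],
    [0, 0, 0, -0.7, -3.9, 0, 0],
    [0, 0, 0, 0, 0, 0, 0],
    [0, 0, 0, 0, 0, 0, 0],
  ],
)

```text
clock: 9.78
ee_pos: [0.5189, 0.1221, 0.2054]
tool_rot: [0.0, 0.999, 0.05, -0.001]
force: [-0.0, -0.6, -0.1]
gripper_width: -0.003
grasp_force: 0.0
```

```bash
python3 d.py .5185 .122 .16; python3 - <<'E'
from h import *
c=snap("top");P=cloud(c)
def z(p):
    m=np.hypot(P[...,0]-p[0],P[...,1]-p[1])<.006; return np.nanmedian(P[m][:,2])
u=np.array([.903,-.429]);v=np.array([.429,.903])
o=np.array([.5696,-.1939])
for y in(.028,-.04):
    print(y,[round(z(o+y*v+x*u),4) for x in(-.017,0,.017)])
b=(P[...,2]>.035)&(P[...,2]<.075)&(np.hypot(P[...,0]-o[0],P[...,1]-o[1])<.1)
b&=(np.hypot(P[...,0]-.67,P[...,1]+.2347)>.04)&(np.hypot(P[...,0]-.4532,P[...,1]+.1554)>.03)
print(cv2.minAreaRect(P[b][:,:2].astype(np.float32)))
E
```

```text
9.7833 [0.5189 0.1221 0.2054] [-0.0273 -0.5958 -0.148 ] -0.002910562506345677 
 [[ 0.995   0.0998 -0.0029]
 [ 0.0998 -0.995  -0.0005]
 [-0.0029  0.0002 -1.    ]]
shift cm [-0.0301  0.0012  4.5371]
0.028 [np.float64(0.0614), np.float64(0.0578), np.float64(0.054)]
-0.04 [np.float64(0.0538), np.float64(0.0572), np.float64(0.0614)]
((0.5694630742073059, -0.19392070174217224), (0.13014455139636993, 0.13022322952747345), 64.44080352783203)
```

The wide rocker is on, the narrow one is untouched and the box hasn't moved. Now I'll press the long key.

Call:
apply_moves(
  steps=[
    [0, 0, 0, 0, 0, 1.5, 0],
    [0, 0, 0, 0, 0, 1.5, 0],
    [0, 0, 0, 0, 0, 1, 0],
    [0, 0, 0, 0, 0, 0.6, 0],
    [0, 0, 0, 0, 0, 0, 0],
  ],
)

```text
clock: 10.25
ee_pos: [0.5196, 0.1189, 0.1583]
tool_rot: [0.0, 0.999, 0.048, -0.002]
force: [-0.5, 0.2, -0.5]
gripper_width: 0.001
grasp_force: 0.0
```

Call:
apply_moves(
  steps=[
    [0, 0, 0, 0, 0, 0.3, 0],
    [0, 0, 0, 0, 0, 0.3, 0],
    [0, 0, 0, 0, 0, 0, 0],
  ],
)

```text
clock: 10.5
ee_pos: [0.5215, 0.1199, 0.1547]
tool_rot: [0.0, 0.999, 0.049, 0.001]
force: [0.2, -1.6, 2.5]
gripper_width: -0.003
grasp_force: 0.8
```

Call:
apply_moves(
  steps=[
    [0, 0, 0, 0, 0, 0.2, 0],
    [0, 0, 0, 0, 0, 0.1, 0],
    [0, 0, 0, 0, 0, 0, 0],
  ],
)

```text
clock: 10.75
ee_pos: [0.5216, 0.12, 0.152]
tool_rot: [0.0, 0.999, 0.049, 0.001]
force: [0.4, -1.5, 2.8]
gripper_width: -0.001
grasp_force: 1.7
```

Call:
apply_moves(
  steps=[
    [0, 0, 0, 0, 0, 0.2, 0],
    [0, 0, 0, 0, 0, 0, 0],
  ],
)

```text
clock: 10.92
ee_pos: [0.5216, 0.1201, 0.1501]
tool_rot: [0.0, 0.999, 0.049, 0.001]
force: [0.5, -2.1, 4.3]
gripper_width: 0.004
grasp_force: 2.4
```

Call:
apply_moves(
  steps=[
    [0, 0, 0, 0, 0, 0.2, 0],
    [0, 0, 0, 0, 0, 0, 0],
  ],
)

```text
clock: 11.08
ee_pos: [0.5217, 0.12, 0.1499]
tool_rot: [0.0, 0.999, 0.049, 0.001]
force: [-4.1, -4.2, 15.8]
gripper_width: 0.0
grasp_force: 7.5
```

Call:
apply_moves(
  steps=[
    [0, 0, 0, 0, 0, 0.1, 0],
    [0, 0, 0, 0, 0, 0, 0],
    [0, 0, 0, 0, 0, 0, 0],
  ],
)

```text
clock: 11.33
ee_pos: [0.5218, 0.12, 0.1498]
tool_rot: [0.0, 0.999, 0.049, 0.001]
force: [-5.8, -3.4, 19.0]
gripper_width: 0.002
grasp_force: 9.8
```

The key is fully down at its stop. I'll release it and move off for a check.

Call:
apply_moves(
  steps=[
    [0, 0, 0, 0, 0, -2, 0],
    [0, 0, 0, 0, 0, -3, 0],
    [0, 0, 0, 0, 0, -3, 0],
    [0, 0, 0, 0, 0, -3, 0],
    [0, 0, 0, -3, 0, -2, 0],
    [0, 0, 0, -3, 0, 0, 0],
    [0, 0, 0, -3, 0, 0, 0],
    [0, 0, 0, 0, 0, 0, 0],
    [0, 0, 0, 0, 0, 0, 0],
  ],
)

```text
clock: 12.08
ee_pos: [0.4295, 0.1117, 0.2756]
tool_rot: [-0.0, 0.999, 0.049, -0.0]
force: [0.6, 0.1, -0.8]
gripper_width: -0.0
grasp_force: 0.0
```

```bash
python3 - <<'E'
from h import *
c=snap("top");P=cloud(c)
def z(x,y,r=.006):
    m=np.hypot(P[...,0]-x,P[...,1]-y)<r; return np.round(np.nanmedian(P[m][:,2]),4)
print("key",z(.5189,.122),"rk",z(.5883,.129),z(.622,.132),"cover",z(.55,.227),z(.5,.222))
print("wide",z(.5997,-.177),"tin",z(.67,-.235),"jar",z(.4555,-.0065),"bar",z(.583,-.008))
s=snap("side");save(s,"side3",None,1.2)
E
```

```text
key 0.1304 rk 0.1259 0.1258 cover 0.1309 nan
wide 0.054 tin 0.0483 jar 0.0999 bar 0.0147
  return np.nanmean(a, axis, out=out, keepdims=keepdims)
```

View pics/side3.png

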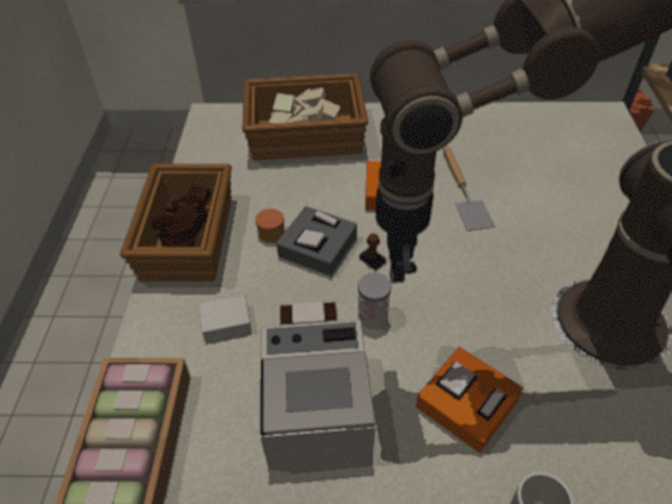

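The picture shows the cover shut at (315,390), the key up again at (340,335), the box and bystanders in place, and the arm clear of everything.

```bash
python3 -c "
from station import ticket
print(ticket.finish_job())"
```

```text
the job is handed in; nothing more can be done
None
```

The job is handed in, with no verdict shown: the cover is shut, the wide rocker is on, and the long key was pressed right down and came back up, in that order; in the final camera check nothing else had moved.

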